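# Put the counted reels back in the stock drawer

## Task

The empty wooden reels in the counting scale's scoop have been counted and go back into stock: lift the loaded scoop off the scale by its handle, carry it level to the open drawer without spilling a reel, and tip all five into the drawer with the scoop's mouth held low over it. Then set the empty scoop flat on the middle of the scale's platform again and push the drawer fully shut. Leave everything else on the counter and on the chest where it is.

Things in the scene. Friction and masses are not known exactly. Their poses are not given: they have to be found in the camera images.
- scoop: aluminium sheet scoop: pan 165 long, 92 wide, 3 thick, open in front; back wall 42 high, side walls 42 falling to 14 at the mouth; straight wooden handle behind. Origin: middle of the pan's underside; x to the mouth, z up. 0.15 to 0.22 kg empty; starts with five reels in it on the scale, handle roughly towards the robot. Reels slide on it from about 14 degrees of tilt
- scoop_lip (a point): middle of the scoop's front edge, at the underside: 82.5 ahead of scoop's origin along its x
- scoop_handle (a point): where to grip the scoop's handle: 125 behind scoop's origin (-x) and 30 above it, 42 behind the back wall, middle of the section. The handle runs along x from 95 to 200 behind the origin, 24 wide with flat upright sides, 26 high
- platform (a point): middle of the top of the counting scale's flat steel platform (200 x 220), 85 above the counter. The scale is a fixed grey box with its keys and display on a lower ledge (48 high, reaching 185 from this point) towards the robot; x points away from the ledge
- drawer_left (a joint): how far the open drawer stands out, m: 0 fully shut, starts at 0.140 to 0.165; about 1.5 N of friction, a hard stop at 0. The chest is a fixed dark wooden box 316 wide, 280 deep, 106 high, its front towards the robot, with two drawers side by side: the open one is the left one seen from the robot, the right one is shut
- drawer_right (a joint): how far the chest's right drawer stands out, m: 0 shut; it starts shut and stays so. Like the left one, with a like knob
- drawer_mouth (a point): middle of the open drawer's opening, level with its side walls' tops, 86 above the counter; moves with the drawer. x points into the chest (the way it shuts), y left, z up. Inside 125 wide (y), 70 deep (z); the 15 thick front board (4 taller) has its inner face 66 before this point, the chest's face is (joint value minus 81 mm) behind it
- drawer_knob (a point): middle of the outer end of the brass knob on the open drawer's front board: 28 out from the board, 26 across, 52 above the counter; x points into the chest
- reel1: one of five like empty turned wooden reels, 30 across the flanges, 26 tall, about 11 g; origin at its middle, z along its axis; starts upright in the scoop
- reel2: one of five like empty turned wooden reels, 30 across the flanges, 26 tall, about 11 g; origin at its middle, z along its axis; starts upright in the scoop
- reel3: one of five like empty turned wooden reels, 30 across the flanges, 26 tall, about 11 g; origin at its middle, z along its axis; starts upright in the scoop
- reel4: one of five like empty turned wooden reels, 30 across the flanges, 26 tall, about 11 g; origin at its middle, z along its axis; starts upright in the scoop
- reel5: one of five like empty turned wooden reels, 30 across the flanges, 26 tall, about 11 g; origin at its middle, z along its axis; starts upright in the scoop
- pin_jar: glass jar with a steel lid, 48 across, 62 tall; bystander, stays where it is. Origin: middle of its underside
- big_reel: large wooden reel wound with brown thread, standing, 52 across, 60 tall; bystander, stays where it is. Origin: middle of its underside
- cone_top: cone of thread standing on the chest's top, 72 across at its foot, 135 tall; bystander, stays where it is. Origin: middle of its underside
- cone_left: cone of thread standing on the counter, 72 across, 135 tall; bystander, stays where it is. Origin: middle of its underside
- cone_right: cone of thread standing on the counter, 72 across, 135 tall; bystander, stays where it is. Origin: middle of its underside
- shears: tailor's shears lying flat, 225 long, 12 thick; bystander, stays where it is. Origin: under its pivot
- rule: wooden rule lying flat, 300 x 28 x 5; bystander, stays where it is. Origin: middle of its underside

How it is judged:
By the outcome, as a careful person would: the job done as asked, in the order asked, and still so for the second after the job is handed in, with the robot touching nothing.
It also fails if it takes over 72 s, if anything falls off the work surface, if the arm or the gripper's body presses on something with over 40 N, if the wrist force passes 120 N, or if a joint passes its speed limit or range.

## Robot

A 7-joint arm with a two-finger parallel gripper is mounted at the origin on the work surface. World frame = base frame: x ahead of the robot, y to its left, z up, the work surface at z = 0. Lengths are in m, angles in rad, forces in N, time in s.
With the tool pointing down it reaches from about 0.4 to 0.85 m from the base axis. Payload 10.4 kg.
Tool frame: the origin (TCP) lies at the very end of the fingers, on their centre line; the grasp point (between the pads) lies 19 mm behind it; x points along the fingers, z is the direction in which the jaws open and shut, and the axes are right-handed (so a half turn about x gives the same grasp; the last joint's range is limited). The gripper opens to 85 mm and grips with 20 to 120 N. Pads are 22 mm wide; open, the fingers measure 114 mm over their backs; the gripper's body (76 mm by 85 mm) begins 54 mm behind the grasp point. The pads swing forward as they close: fully open they stand 13 mm farther back than shut.
Start: joints at [1.25, 0.332, -0.065, 1.46, 0.022, 1.35, -0.088], TCP at [0.183, -0.598, 0.231] pointing down, gripper open.
Joint ranges: [-2.6, 2.6], [-0.5, 2.12], [-1.47, 1.34], [0.16, 2.42], [-1.27, 4.41], [0.06, 2.06], [-2.6, 2.6]. Speed limits (rad/s): [2.22, 2.22, 2.79, 2.79, 3.14, 3.14, 3.14].

## Interface

Orientations are given as a unit quaternion [x, y, z, w].
In Python, from workcell import telemetry, viewer, manip, spot_in, mark_of gives the robot as it stands. The module is installed in compiled form; this text tells all that it offers.
- The arm moves only by the shell command python3 -m crank 'ROWS' [FORCE]. ROWS is JSON, a list of rows, each a list of 3 entries, a list of its own where there are three numbers: the closure, from 0 (fully open) to 1 (shut), then the shift along the world's x, y, z in cm, then the turn, a rotation vector about the world's x, y, z in rad. A call has 1 to 12 rows; each row shifts and turns the commanded pose from where the row before left it; what a row does not reach is not made up. A row lasts 1/12 s, in which the tool goes at most 41.7 mm and 7.16 degrees, less where a joint would pass 70% of its speed; a pose out of reach is approached as far as the arm can. A call with a gripper value outside its range is refused whole. The fingers move at their own pace and stop on an object; FORCE is the grip in N (left out, the last holds). Time passes only in rows, so rows that do not move let the fingers close. It gives the time, the measured TCP pose, the force and the opening at its end, in the units of the state.
- telemetry.get_obs(): the state, without advancing time (a new reading comes with each control period).
- viewer.camera(name): name is "side" or "top"; returns a dict with "frame" (420x560x3 uint8, red, green, blue), "intrinsics" (3x3 intrinsics, pixels), "k1" (the pictures are not rectified: a ray, as slopes to the right and down, at radius r is drawn at 1 + k1 r^2 times it, then the intrinsics apply), "cam_to_world" (4x4, takes a point from camera to world coordinates). Camera axes: x right, y up, looking along -z (the intrinsics and any distortion apply to the point x, -y, -z); pixel columns grow to the right and rows downward; lengths in m; the calibration is good to about 2 mm. A picture is of the moment at which its call begins. There is no depth.
- manip.hand_in(): hands the job in, once; it reports no verdict.
Trained networks look in a picture, given as the dict that the camera call returned (one of the last four; its "shot" number tells which), for a name from the list of things; names that differ only in an ending like _2 or _b are one class to them, and where a whole thing is asked for, a point or a joint stands for the part that bears it (a point fixed in the world has none). Each returns a list of dicts, best first, with "conf" (0 to 1); they miss things now and then, are a little off and sometimes report something else, mostly with a low value. They report only what shows in the picture. A call takes as long as a camera call.
- spot_in(thing, picture): "location" ([x, y, z] in m, in the coordinates of the camera as it stood for that picture, good to about 4 mm: the middle of the surface that is visible of it).
- mark_of(thing, picture): "location" ([x, y, z] in m, in the coordinates of the camera as it stood for that picture, good to about 4 mm: a listed point, or the origin of a listed thing).
The state is a dict: "clock": time; "joint_pos": joint angles; "joint_velocities": joint speeds; "tau": joint torques, N m; "position": TCP position; "ee_rot": TCP orientation; "ft_force": force on the tool from outside, world axes, zero at the start; "torque": the same for the moment, N m; "grip_width": opening from 0.0 (shut) to 1.0 (fully open).
Only numpy, scipy, OpenCV 4.12 (cv2) and the standard library are available. Lean on these libraries where they do the work, as an engineer would, in place of code of your own. Each camera call takes 0.05 s, during which the arm holds its last target. There are 200 camera calls.

## Working session

There is one attempt and no reset: what is moved stays moved. The work goes in short steps, Python scripts to look and compute and a shell command to move; the robot and the scene stay as the last step left them, time stands still between calls to the robot, and variables do not carry over. Pictures are saved under pics/ and viewed, about 8 in all and at most 12, crops included, and the job is handed in when it is done.

```bash
mkdir -p pics; cat > h.py <<'E'
import numpy as np, cv2
from workcell import telemetry, viewer, manip, spot_in, mark_of
from scipy.spatial.transform import Rotation as R
def snap(n,save=None):
    p=viewer.camera(n)
    if save: cv2.imwrite('pics/'+save,p['frame'][:,:,::-1])
    return p
def w(p,loc): return (np.array(p['cam_to_world'])@np.r_[loc,1])[:3]
def find(p,thing,f=mark_of,k=1):
    return [(np.round(w(p,d['location']),4).tolist(),round(d['conf'],2)) for d in f(thing,p)[:k]]
def state():
    s=telemetry.get_obs(); print('t',round(s['clock'],2),'tcp',np.round(s['position'],4),'q',np.round(s['ee_rot'],4),'F',np.round(s['ft_force'],2),'g',round(s['grip_width'],3),'j',np.round(s['joint_pos'],2)); 
    M=R.from_quat(s['ee_rot']).as_matrix(); print('toolx',M[:,0].round(3),'toolz',M[:,2].round(3)); return s
E
python3 - <<'E'
from h import *
state()
for c in('top','side'):
    p=snap(c,c+'1.png'); print(c,np.round(p['cam_to_world'],3).tolist(),p['intrinsics'][0][0])
    for t in 'scoop scoop_lip scoop_handle platform drawer_mouth drawer_knob pin_jar big_reel cone_top cone_left cone_right shears rule'.split(): print(t,find(p,t))
    print(find(p,'reel1',k=7))
E
```

```text
t 0.0 tcp [ 0.1833 -0.5971  0.2305] q [ 0.4206  0.5691 -0.42    0.5682] F [-0.06 -0.54  1.29] g 1.002 j [ 1.25  0.33 -0.06  1.46  0.02  1.35 -0.09]
toolx [-0.     0.001 -1.   ] toolz [ 0.293 -0.956 -0.001]
top [[0.006, 0.986, -0.168, 0.228], [-1.0, 0.003, -0.019, -0.017], [-0.019, 0.168, 0.986, 1.646], [0.0, 0.0, 0.0, 1.0]] 508.35321398029254
scoop [([0.6387, 0.2395, 0.0833], 0.92)]
scoop_lip [([0.7153, 0.2471, 0.086], 0.6)]
scoop_handle [([0.512, 0.2291, 0.1114], 0.7)]
platform [([0.6246, 0.2507, 0.0838], 0.72)]
drawer_mouth [([0.5315, -0.1908, 0.0829], 0.83)]
drawer_knob [([0.421, -0.195, 0.0491], 0.65)]
pin_jar [([0.408, 0.0007, -0.0006], 0.61)]
big_reel [([0.6022, -0.0021, -0.0013], 0.53)]
cone_top [([0.7133, -0.3354, 0.1059], 0.95)]
cone_left [([0.4804, 0.5421, -0.0043], 0.57)]
cone_right [([0.5777, -0.5438, 0.0026], 0.6)]
shears [([0.2732, 0.3185, -0.0002], 0.8)]
rule [([0.297, -0.4217, -0.0016], 0.58)]
[([0.6583, 0.2449, 0.0981], 0.64), ([0.6231, 0.258, 0.0993], 0.58), ([0.6173, 0.2174, 0.105], 0.58), ([0.5813, 0.2111, 0.1005], 0.55), ([0.6239, 0.2541, 0.0852], 0.5), ([0.5835,
[... 210 characters left out ...]
ip [([0.7166, 0.2492, 0.085], 0.61)]
scoop_handle [([0.5067, 0.2301, 0.1146], 0.94)]
platform [([0.6272, 0.2561, 0.0849], 0.68)]
drawer_mouth [([0.5276, -0.1929, 0.0818], 0.79)]
drawer_knob [([0.422, -0.1915, 0.0501], 0.83)]
pin_jar [([0.4091, -0.0011, -0.0006], 0.93)]
big_reel [([0.6009, -0.0013, 0.003], 0.54)]
cone_top [([0.7127, -0.3354, 0.1045], 0.82)]
cone_left [([0.4779, 0.5433, 0.0], 0.83)]
cone_right [([0.5792, -0.5369, 0.0023], 0.6)]
shears [([0.268, 0.3227, -0.0022], 0.58)]
rule [([0.2867, -0.4201, -0.0041], 0.61)]
[([0.6187, 0.2207, 0.0986], 0.69), ([0.6168, 0.2614, 0.1025], 0.65), ([0.6537, 0.2461, 0.098], 0.62), ([0.5758, 0.2524, 0.1021], 0.55), ([0.5797, 0.2176, 0.1008], 0.39)]
```

View pics/top1.png

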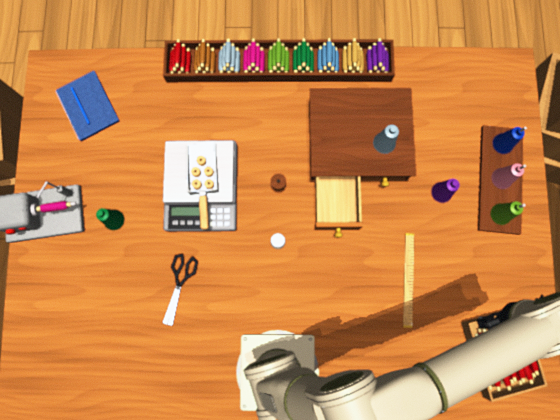

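View pics/side1.png

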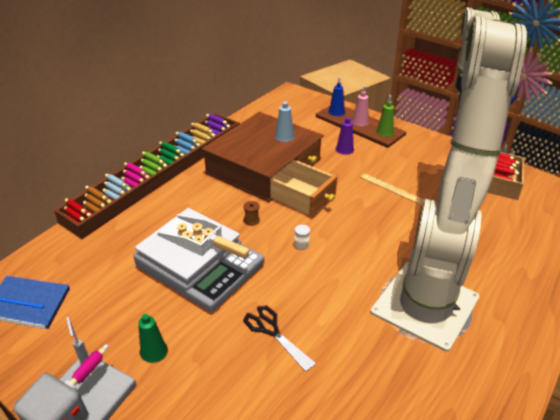

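Both views agree with the networks. In the top picture the scoop is at (200,170) with its handle at (204,210), the drawer at (338,200) with its knob at (338,232), and the jar and big reel stand between. Now moving towards the handle.

```bash
python3 -m crank '[[0,[3.4,1.9,0],[0,0,-0.0175]],[0,[3.4,1.9,0],[0,0,-0.0175]],[0,[3.4,1.9,0],[0,0,-0.0175]],[0,[3.4,1.9,0],[0,0,-0.0175]],[0,[3.4,1.9,0],[0,0,-0.0175]],[0,[3.4,1.9,0],[0,0,-0.0175]],[0,[3.4,1.9,0],[0,0,-0.0175]],[0,[3.4,1.9,0],[0,0,-0.0175]],[0,[0.3,4,0],[0,0,-0.0175]],[0,[0.3,4,0],[0,0,-0.0175]],[0,[0.3,4,0],[0,0,-0.0175]],[0,[0.3,4,0],[0,0,-0.0175]]]' 40
python3 -m crank '[[0,[0.3,4,0],[0,0,0]],[0,[0.3,4,0],[0,0,0]],[0,[0.3,4,0],[0,0,0]],[0,[0.3,4,0],[0,0,0]],[0,[0.3,4,0],[0,0,0]],[0,[0.3,4,0],[0,0,0]],[0,[0.3,4,0],[0,0,0]],[0,[0.3,4,0],[0,0,0]],[0,[0.3,4,0],[0,0,0]],[0,[0.3,4,0],[0,0,0]],[0,[0.3,4,0],[0,0,0]],[0,[0.3,4,0],[0,0,0]]]'
python3 -c "
from h import *
state()"
```

```text
clock: 2.5
position: [0.4674, -0.2836, 0.2312]
ee_rot: [0.478, 0.521, -0.478, 0.521]
ft_force: [-0.1, 0.1, 1.2]
grip_width: 1.0
clock: 3.5
position: [0.5033, 0.1963, 0.2317]
ee_rot: [0.478, 0.521, -0.478, 0.522]
ft_force: [1.5, 0.1, -0.1]
grip_width: 0.998
t 3.5 tcp [0.5033 0.1963 0.2317] q [ 0.4779  0.5211 -0.4775  0.5216] F [ 1.49  0.07 -0.15] g 0.998 j [ 0.15  0.21 -0.69  1.66  0.14  1.32 -2.04]
toolx [ 0.001 -0.    -1.   ] toolz [ 0.087 -0.996  0.   ]
```

```bash
python3 -m crank '[[0,[0.4,1.7,-1],[0,0,0]],[0,[0.2,1.7,-2.5],[0,0,0]],[0,[0,0,-3],[0,0,0]],[0,[0,0,-3],[0,0,0]],[0,[0,0,-2.5],[0,0,0]],[0,[0,0,-1.5],[0,0,0]],[0,[0,0,0],[0,0,0]]]'
python3 - <<'E'
from h import *
state()
for c in('top','side'):
    p=snap(c,c+'2.png'); print(c,find(p,'scoop_handle'),find(p,'scoop'),find(p,'scoop_lip'))
a=cv2.imread('pics/top2.png')[110:260,120:320];b=cv2.imread('pics/side2.png')[170:320,120:320]
cv2.imwrite('pics/c2.png',np.hstack([cv2.resize(a,(400,300)),cv2.resize(b,(400,300))]))
E
```

```text
clock: 4.08
position: [0.5076, 0.2275, 0.093]
ee_rot: [0.476, 0.522, -0.479, 0.521]
ft_force: [-0.5, -0.7, 0.5]
grip_width: 0.999
t 4.08 tcp [0.5076 0.2275 0.093 ] q [ 0.4759  0.5223 -0.4792  0.5206] F [-0.49 -0.74  0.51] g 0.999 j [ 0.06  0.39 -0.67  1.77  0.27  1.08 -2.19]
toolx [-0.005 -0.002 -1.   ] toolz [ 0.088 -0.996  0.001]
top [([0.4211, -0.1941, 0.0475], 0.74)] [([0.6378, 0.2409, 0.0862], 0.84)] [([0.7132, 0.2481, 0.087], 0.78)]
side [([0.5067, 0.2293, 0.1146], 0.77)] [([0.6384, 0.2401, 0.0857], 0.86)] [([0.7164, 0.2497, 0.086], 0.63)]
```

View pics/c2.png

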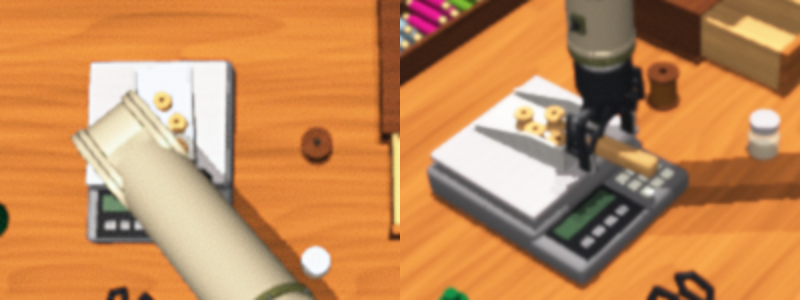

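The side crop shows the two fingers straddling the handle (about 585,150 right half), all five reels still in the pan. I'll nudge forward a little, close, then lift slowly.

```bash
python3 -m crank '[[0.3,[0.4,0.1,0.2],[0,0,0]],[0.5,[0,0,0],[0,0,0]],[0.6,[0,0,0],[0,0,0]],[0.7,[0,0,0],[0,0,0]],[0.8,[0,0,0],[0,0,0]],[1,[0,0,0],[0,0,0]],[1,[0,0,0],[0,0,0]],[1,[0,0,0],[0,0,0]]]' 110
python3 -m crank '[[1,[0,0,0.3],[0,0,0]],[1,[0,0,0.5],[0,0,0]],[1,[0,0,0.5],[0,0,0]],[1,[0,0,0.5],[0,0,0]],[1,[0,0,0.2],[0,0,0]],[1,[0,0,0],[0,0,0]]]'
python3 - <<'E'
from h import *
state()
for c in('top','side'):
    p=snap(c,c+'3.png'); print(c,find(p,'scoop'),find(p,'scoop_lip'),find(p,'reel1',k=6))
E
```

```text
clock: 5.15
position: [0.5135, 0.2295, 0.0985]
ee_rot: [0.478, 0.521, -0.478, 0.522]
ft_force: [-0.3, -1.1, 3.5]
grip_width: 0.263
clock: 5.65
position: [0.5137, 0.2297, 0.1191]
ee_rot: [0.478, 0.521, -0.477, 0.522]
ft_force: [0.1, 0.6, -2.0]
grip_width: 0.259
t 5.65 tcp [0.5137 0.2297 0.1191] q [ 0.4779  0.5212 -0.4773  0.5217] F [ 0.09  0.62 -2.  ] g 0.259 j [ 0.06  0.36 -0.68  1.74  0.25  1.13 -2.17]
toolx [ 0.001  0.    -1.   ] toolz [ 0.088 -0.996 -0.   ]
top [([0.6386, 0.2385, 0.1021], 0.95)] [([0.7155, 0.2487, 0.1054], 0.64)] [([0.6165, 0.2197, 0.1236], 0.6), ([0.6558, 0.2458, 0.1183], 0.46)]
side [([0.6415, 0.2392, 0.1065], 0.85)] [([0.7115, 0.2495, 0.1035], 0.71)] [([0.6551, 0.2463, 0.1188], 0.68), ([0.6154, 0.2598, 0.1164], 0.62), ([0.6194, 0.2217, 0.1191], 0.47), ([0.575, 0.2537, 0.1203], 0.45)]
```

Lifted level with the reels inside. Raise further and carry.

```bash
python3 -m crank '[[1,[0,0,0.5],[0,0,0]],[1,[0,0,1],[0,0,0]],[1,[0,0,1.5],[0,0,0]],[1,[0,0,1.8],[0,0,0]],[1,[0,0,1.8],[0,0,0]],[1,[0,0,1.8],[0,0,0]],[1,[0,0,1.5],[0,0,0]],[1,[0,0,1],[0,0,0]],[1,[0,0,0.5],[0,0,0]],[1,[-0.23,-0.7,0],[0,0,0]],[1,[-0.46,-1.4,0],[0,0,0.005]],[1,[-0.7,-2.1,0],[0,0,0.01]]]'
python3 -m crank '[[1,[-0.84,-2.54,0],[0,0,0.0105]],[1,[-0.84,-2.54,0],[0,0,0.0105]],[1,[-0.84,-2.54,0],[0,0,0.0105]],[1,[-0.84,-2.54,0],[0,0,0.0105]],[1,[-0.84,-2.54,0],[0,0,0.0105]],[1,[-0.84,-2.54,0],[0,0,0.0105]],[1,[-0.84,-2.54,0],[0,0,0.0105]],[1,[-0.7,-2.1,0],[0,0,0.01]],[1,[-0.46,-1.4,0],[0,0,0.005]],[1,[-0.23,-0.7,0],[0,0,0]]]'
python3 - <<'E'
from h import *
state()
p=snap('side','side4.png'); print(find(p,'scoop'),find(p,'scoop_lip'),find(p,'reel1',k=6))
E
```

```text
clock: 7.05
position: [0.4986, 0.188, 0.2313]
ee_rot: [0.473, 0.526, -0.473, 0.525]
ft_force: [0.5, 0.2, -3.3]
grip_width: 0.262
clock: 7.88
position: [0.4254, -0.0348, 0.2315]
ee_rot: [0.45, 0.545, -0.451, 0.545]
ft_force: [0.4, 0.9, -1.9]
grip_width: 0.262
t 7.88 tcp [ 0.4254 -0.0348  0.2315] q [ 0.4503  0.5451 -0.4512  0.5445] F [ 0.36  0.9  -1.91] g 0.262 j [ 0.49 -0.09 -0.48  1.92 -0.04  1.3  -1.36]
toolx [-0.001 -0.001 -1.   ] toolz [ 0.187 -0.982  0.   ]
[([0.5519, -0.0121, 0.2183], 0.69)] [([0.6229, 0.0037, 0.2228], 0.6)] [([0.495, -0.0367, 0.2344], 0.62), ([0.5653, -0.0034, 0.2301], 0.53), ([0.5326, -0.0333, 0.2302], 0.45), ([0.4857, 0.0009, 0.2349], 0.39), ([0.5249, 0.0057, 0.234], 0.38)]
```

```bash
python3 -m crank '[[1,[-0.12,-0.7,0],[0,0,0.005]],[1,[-0.24,-1.4,0],[0,0,0.005]],[1,[-0.36,-2.1,0],[0,0,0.006]],[1,[-0.4,-2.4,0],[0,0,0.006]],[1,[-0.4,-2.4,0],[0,0,0.006]],[1,[-0.4,-2.4,0],[0,0,0.006]],[1,[-0.4,-2.4,0],[0,0,0.006]],[1,[-0.4,-2.4,0],[0,0,0.006]],[1,[-0.36,-2.1,0],[0,0,0.006]],[1,[-0.24,-1.4,0],[0,0,0.005]],[1,[-0.12,-0.7,0],[0,0,0.005]],[1,[0,0,0],[0,0,0]]]'
python3 - <<'E'
from h import *
s=state()
for c in('top','side'):
    p=snap(c,c+'5.png'); print(c,find(p,'scoop'),find(p,'scoop_lip'),find(p,'drawer_mouth'),find(p,'drawer_knob'),find(p,'reel1',k=6))
E
```

```text
clock: 9.08
position: [0.3922, -0.2372, 0.232]
ee_rot: [0.433, 0.559, -0.433, 0.559]
ft_force: [-0.1, 0.7, -1.9]
grip_width: 0.264
t 9.08 tcp [ 0.3922 -0.2372  0.232 ] q [ 0.433   0.5591 -0.4331  0.5588] F [-0.08  0.66 -1.88] g 0.264 j [ 0.68 -0.02 -0.23  1.87 -0.01  1.3  -0.87]
toolx [-0.  0. -1.] toolz [ 0.25  -0.968 -0.   ]
top [([0.5109, -0.2068, 0.216], 0.59)] [([0.5926, -0.1851, 0.2188], 0.62)] [([0.5318, -0.191, 0.0829], 0.84)] [([0.4217, -0.1943, 0.0463], 0.89)] [([0.4561, -0.2032, 0.2367], 0.64), ([0.4994, -0.2313, 0.2417], 0.52), ([0.5316, -0.1968, 0.2329], 0.47), ([0.4953, -0.1903, 0.2332], 0.43), ([0.4631, -0.244, 0.2334], 0.38)]
side [([0.5161, -0.2068, 0.2207], 0.75)] [([0.5886, -0.1805, 0.2189], 0.56)] [([0.5255, -0.1894, 0.0827], 0.97)] [([0.4218, -0.1914, 0.0549], 0.87)] [([0.5304, -0.1971, 0.2307], 0.63), ([0.4993, -0.2252, 0.2321], 0.53), ([0.4888, -0.1869, 0.2324], 0.5), ([0.4639, -0.2332, 0.2342], 0.44)]
```

View pics/side5.png

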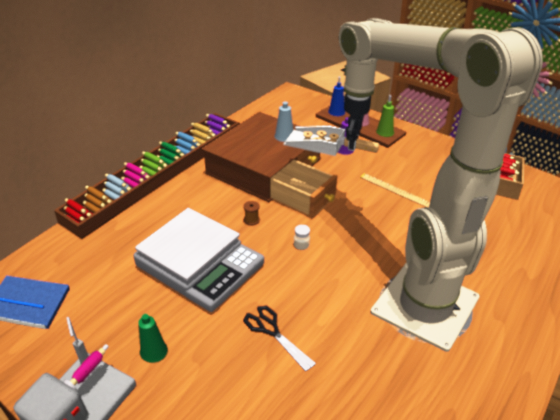

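The picture shows the scoop level over the drawer with reels at about (320,135). Drawer mouth is near (0.529,-0.190). Move back and down, tilting 10°.

```bash
python3 -m crank '[[1,[-0.3,0,-0.4],[-0.0027,0.0105,0]],[1,[-0.6,-0.1,-0.8],[-0.0054,0.0211,0]],[1,[-0.6,-0.1,-0.9],[-0.0054,0.0211,0]],[1,[-0.6,-0.1,-0.9],[-0.0054,0.0211,0]],[1,[-0.6,-0.1,-0.9],[-0.0054,0.0211,0]],[1,[-0.6,-0.1,-0.9],[-0.0054,0.0211,0]],[1,[-0.6,-0.1,-0.9],[-0.0054,0.0211,0]],[1,[-0.5,-0.1,-0.6],[-0.0054,0.0211,0]],[1,[-0.3,-0.1,-0.4],[-0.0027,0.0105,0]],[1,[0,0,0],[0,0,0]]]'
python3 - <<'E'
from h import *
s=state()
p=snap('top','top6.png'); print(find(p,'scoop'),find(p,'scoop_lip'),find(p,'reel1',k=6))
p=snap('side','side6.png'); print(find(p,'scoop'),find(p,'scoop_lip'))
E
```

```text
clock: 10.52
position: [0.3447, -0.2442, 0.1643]
ee_rot: [0.382, 0.596, -0.48, 0.518]
ft_force: [-0.3, 0.7, -2.2]
grip_width: 0.265
t 10.52 tcp [ 0.3447 -0.2442  0.1643] q [ 0.3822  0.5956 -0.48    0.5185] F [-0.33  0.66 -2.16] g 0.265 j [ 0.66  0.05 -0.25  1.95  0.12  1.28 -0.95]
toolx [-0.17  -0.042 -0.984] toolz [ 0.251 -0.968 -0.002]
[([0.4606, -0.2159, 0.1299], 0.75)] [([0.5374, -0.192, 0.1148], 0.76)] [([0.4458, -0.1981, 0.1473], 0.56), ([0.4822, -0.2039, 0.1407], 0.54), ([0.405, -0.209, 0.1543], 0.41)]
[([0.466, -0.2156, 0.1322], 0.8)] [([0.5352, -0.1972, 0.1193], 0.63)]
```

```bash
python3 -m crank '[[1,[-0.5,0,0],[0,0,0]],[1,[-0.6,0,0.2],[-0.0043,0.0169,0]],[1,[-0.2,0,0.4],[-0.0086,0.0338,0]],[1,[0,0,0.5],[-0.0086,0.0338,0]],[1,[0,0,0.5],[-0.0086,0.0338,0]],[1,[0.1,0,0.4],[-0.0043,0.0169,0]],[1,[0,0,0],[0,0,0]],[1,[0,0,0],[0,0,0]],[1,[0,0,0],[0,0,0]],[1,[0,0,0],[0,0,0]]]'
python3 - <<'E'
from h import *
s=state()
p=snap('top','top7.png'); print(find(p,'scoop'),find(p,'scoop_lip'),find(p,'reel1',k=6))
p=snap('side','side7.png'); print(find(p,'scoop'),find(p,'scoop_lip'),find(p,'reel1',k=6))
a=cv2.imread('pics/top7.png')[140:260,280:440];b=cv2.imread('pics/side7.png')[110:230,240:400]
cv2.imwrite('pics/c7.png',np.hstack([cv2.resize(a,(400,300)),cv2.resize(b,(400,300))]))
E
```

```text
clock: 11.7
position: [0.333, -0.2445, 0.1852]
ee_rot: [0.341, 0.62, -0.515, 0.484]
ft_force: [-0.4, -0.8, -2.4]
grip_width: 0.263
t 11.7 tcp [ 0.333  -0.2445  0.1852] q [ 0.3407  0.62   -0.5147  0.4843] F [-0.42 -0.77 -2.35] g 0.263 j [ 0.62  0.09 -0.26  1.89  0.2   1.43 -1.02]
toolx [-0.299 -0.076 -0.951] toolz [ 0.25  -0.968 -0.001]
[([0.4433, -0.216, 0.1346], 0.78)] [([0.5167, -0.1958, 0.1098], 0.53)] [([0.4782, -0.202, 0.1391], 0.47)]
[([0.4465, -0.2139, 0.1328], 0.59)] [([0.5127, -0.1968, 0.1113], 0.88)] [([0.4385, -0.1911, 0.1463], 0.53), ([0.418, -0.2393, 0.1603], 0.48), ([0.4515, -0.2297, 0.1474], 0.45)]
```

View pics/c7.png

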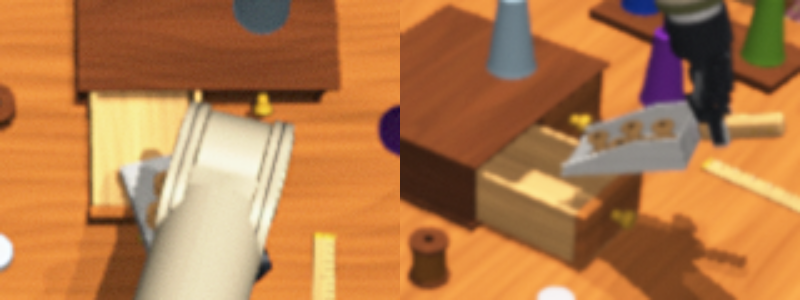

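The scoop is tilted 18° with its lip over the drawer (570,170 in the right crop), reels only just held. Continue tilting slowly.

```bash
python3 -m crank '[[1,[0.1,0,0.55],[-0.0086,0.0338,0]],[1,[0.1,0,0.55],[-0.0086,0.0338,0]],[1,[0.1,0.1,0.55],[-0.0086,0.0338,0]],[1,[0,0,0],[0,0,0]],[1,[0.2,0,0.55],[-0.0086,0.0338,0]],[1,[0.2,0,0.55],[-0.0086,0.0338,0]],[1,[0.2,0.1,0.5],[-0.0086,0.0338,0]],[1,[0.2,0,0.5],[-0.0086,0.0338,0]],[1,[0,0,0],[0,0,0]],[1,[0,0,0],[0,0,0]],[1,[0,0,0],[0,0,0]],[1,[0,0,0],[0,0,0]]]'
python3 - <<'E'
from h import *
s=state()
p=snap('top','top8.png'); print(find(p,'scoop'),find(p,'scoop_lip'),find(p,'reel1',k=6))
p=snap('side','side8.png'); print(find(p,'scoop'),find(p,'scoop_lip'),find(p,'reel1',k=6))
a=cv2.imread('pics/top8.png')[140:260,280:440];b=cv2.imread('pics/side8.png')[110:230,240:400]
cv2.imwrite('pics/c8.png',np.hstack([cv2.resize(a,(400,300)),cv2.resize(b,(400,300))]))
E
```

```text
clock: 13.1
position: [0.344, -0.2426, 0.2228]
ee_rot: [0.263, 0.657, -0.57, 0.418]
ft_force: [-0.5, 0.2, -1.6]
grip_width: 0.26
t 13.1 tcp [ 0.344  -0.2426  0.2228] q [ 0.2631  0.657  -0.5696  0.418 ] F [-0.49  0.23 -1.61] g 0.26 j [ 0.53  0.24 -0.29  1.71  0.32  1.7  -1.12]
toolx [-0.512 -0.13  -0.849] toolz [ 0.249 -0.968 -0.002]
[] [([0.5043, -0.2005, 0.1049], 0.58)] [([0.5432, -0.1842, 0.0298], 0.6), ([0.6089, -0.1881, 0.0295], 0.58), ([0.5905, -0.1508, 0.0312], 0.39), ([0.6248, -0.1479, 0.0276], 0.39)]
[([0.441, -0.2181, 0.1502], 0.88)] [([0.5033, -0.2023, 0.1048], 0.66)] [([0.6087, -0.18, 0.0309], 0.57), ([0.6419, -0.2376, 0.027], 0.44), ([0.5413, -0.1858, 0.0296], 0.4)]
```

View pics/c8.png

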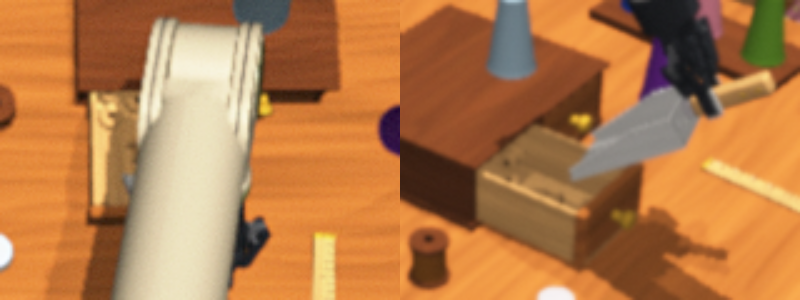

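The reels read as lying on the drawer's bottom (z≈0.03), five distinct spots, and the scoop looks empty. Raise, level, and start back.

```bash
python3 -m crank '[[1,[0,0,1.5],[0,0,0]],[1,[0.5,0,2],[0.012,-0.0475,0]],[1,[0.8,0.1,1],[0.0217,-0.085,0]],[1,[1,0.1,0],[0.0217,-0.085,0]],[1,[1,0.1,0],[0.0217,-0.085,0]],[1,[1,0.1,0],[0.0217,-0.085,0]],[1,[0.7,0.2,0],[0.0217,-0.085,0]],[1,[0.2,1.5,0],[0.012,-0.0475,0]],[1,[0.5,3,0],[0,0,0]],[1,[0.5,3.5,0],[0,0,0]],[1,[0.5,3.5,0],[0,0,-0.01]],[1,[0.5,3.5,0],[0,0,-0.02]]]'
python3 -m crank '[[1,[0.8,3.5,0],[0,0,-0.02]],[1,[0.8,3.5,0],[0,0,-0.02]],[1,[0.8,3.5,0],[0,0,-0.02]],[1,[0.8,3.5,0],[0,0,-0.02]],[1,[0.8,3.5,0],[0,0,-0.02]],[1,[0.8,3.5,0],[0,0,-0.02]],[1,[0.8,3.5,0],[0,0,-0.01]],[1,[0.6,2.5,0],[0,0,0]],[1,[0.3,1.2,0],[0,0,0]],[1,[0,0,0],[0,0,0]]]'
python3 - <<'E'
from h import *
s=state()
for c in('top','side'):
    p=snap(c,c+'9.png'); print(c,find(p,'scoop'),find(p,'scoop_lip'),find(p,'platform'),find(p,'drawer_knob'),find(p,'drawer_mouth'),find(p,'drawer_left')); print(find(p,'reel1',k=7))
a=cv2.imread('pics/top9.png')[140:260,280:440];b=cv2.imread('pics/side9.png')[150:330,140:380]
cv2.imwrite('pics/c9.png',np.hstack([cv2.resize(a,(400,300)),cv2.resize(b,(400,300))]))
E
```

```text
clock: 14.5
position: [0.416, -0.0849, 0.2679]
ee_rot: [0.435, 0.557, -0.447, 0.548]
ft_force: [0.6, 0.1, -1.1]
grip_width: 0.26
clock: 15.33
position: [0.4808, 0.1991, 0.2676]
ee_rot: [0.469, 0.53, -0.48, 0.518]
ft_force: [-0.5, 0.9, -1.6]
grip_width: 0.261
t 15.33 tcp [0.4808 0.1991 0.2676] q [ 0.4695  0.5295 -0.4802  0.5182] F [-0.54  0.89 -1.56] g 0.261 j [ 0.19  0.16 -0.74  1.63  0.1   1.41 -2.03]
toolx [-0.022 -0.001 -1.   ] toolz [ 0.098 -0.995 -0.002]Traceback (most recent call last):
  File "<stdin>", line 4, in <module>
  File "h.py", line 10, in find
    return [(np.round(w(p,d['location']),4).tolist(),round(d['conf'],2)) for d in f(thing,p)[:k]]
                                                                                  ~^^^^^^^^^
ValueError: it knows: big_reel, cone_left, cone_right, cone_top, drawer_knob, drawer_mouth, pin_jar, platform, reel, rule, scoop, scoop_handle, scoop_lip, shears
```

```bash
python3 - <<'E'
from h import *
for c in('top','side'):
    p=snap(c,c+'9.png'); print(c,find(p,'scoop'),find(p,'scoop_lip'),find(p,'platform'),find(p,'drawer_knob'),find(p,'drawer_mouth')); print(find(p,'reel1',k=7))
a=cv2.imread('pics/top9.png')[140:260,280:440];b=cv2.imread('pics/side9.png')[150:330,140:380]
cv2.imwrite('pics/c9.png',np.hstack([cv2.resize(a,(400,300)),cv2.resize(b,(400,300))]))
E
```

```text
top [([0.6051, 0.2046, 0.2496], 0.8)] [([0.6819, 0.2161, 0.2498], 0.94)] [] [([0.419, -0.1933, 0.0472], 0.8)] [([0.5307, -0.1907, 0.0837], 0.97)]
[([0.6051, -0.1843, 0.031], 0.61), ([0.5878, -0.1512, 0.03], 0.57), ([0.5424, -0.1864, 0.0302], 0.5), ([0.5309, -0.1909, 0.0847], 0.48), ([0.6243, -0.148, 0.0306], 0.44), ([0.2902, -0.4214, -0.0014], 0.26)]
side [([0.6067, 0.206, 0.2525], 0.75)] [] [([0.6267, 0.2567, 0.0825], 0.69)] [([0.4203, -0.1934, 0.0525], 0.7)] [([0.5271, -0.1897, 0.0836], 0.98)]
[([0.6108, -0.1806, 0.0314], 0.49), ([0.5417, -0.1871, 0.0295], 0.49), ([0.6405, -0.2364, 0.0288], 0.46), ([0.4797, 0.5421, 0.0014], 0.34)]
```

View pics/c9.png

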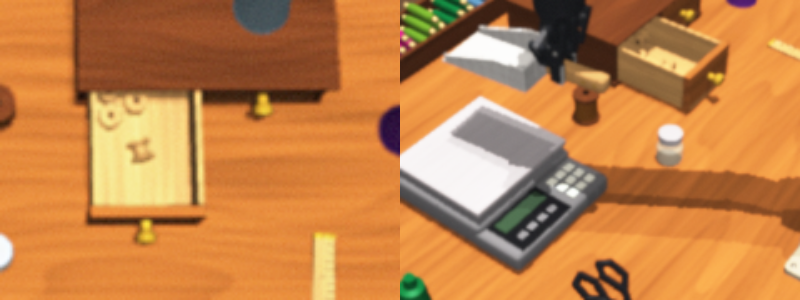

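Top crop: four reels in the drawer (100-150, 95-150), the fifth under the chest's edge, found by the side view at (0.640,-0.236). Scoop at (490,45) is empty. Check the platform's middle from the first picture's white outline.

```bash
python3 - <<'E'
from h import *
p=snap('top'); K=np.array(p['intrinsics']);T=np.array(p['cam_to_world']);k1=p['k1']
im=cv2.imread('pics/top1.png').astype(int); m=((im.min(2)>150)&(im.max(2)-im.min(2)<40)).astype(np.uint8); m[:120]=0;m[240:]=0;m[:,:150]=0;m[:,250:]=0
m=cv2.morphologyEx(m,cv2.MORPH_OPEN,np.ones((5,5)))
m=cv2.morphologyEx(m,cv2.MORPH_CLOSE,np.ones((25,25)))
n,l,st,_=cv2.connectedComponentsWithStats(m); i=1+st[1:,4].argmax(); print(st[i])
r=cv2.minAreaRect(cv2.findContours((l==i).astype(np.uint8),0,2)[0][0]); c=cv2.boxPoints(r); print(r)
def pix(u,z):
    s=(np.array(u)-K[:2,2])/[K[0,0],K[1,1]]; q=s.copy()
    for _ in range(20): q=s/(1+k1*(q@q))
    d=T[:3,:3]@[q[0],-q[1],-1]; o=T[:3,3]; return o+d*(z-o[2])/d[2]
for u in list(c)+[np.array(r[0])]: print(u,pix(u,.085).round(4))
E
```

```text
[ 163  141   72   89 4880]
((198.5, 185.0), (88.0, 71.0), 90.0)
[163. 141.] [0.7258 0.3691 0.085 ]
[234. 141.] [0.7252 0.1398 0.085 ]
[234. 229.] [0.441  0.1343 0.085 ]
[163. 229.] [0.4401 0.3565 0.085 ]
[198.5 185. ] [0.5808 0.2494 0.085 ]
```

```bash
python3 -m crank '[[1,[0.6,1.5,-0.8],[0,-0.011,0]],[1,[0.7,1.7,-2.5],[0,-0.011,0]],[1,[0.6,1.5,-3],[0,0,0]],[1,[0,0,-3],[0,0,0]],[1,[0,0,-3],[0,0,0]],[1,[0,0,-2],[0,0,0]],[1,[0,0,-1],[0,0,0]],[1,[0,0,-0.4],[0,0,0]],[1,[0,0,0],[0,0,0]]]'
python3 - <<'E'
from h import *
s=state()
for c in('top','side'):
    p=snap(c); print(c,find(p,'scoop'),find(p,'scoop_lip'),find(p,'scoop_handle'),find(p,'platform'))
E
```

```text
clock: 17.13
position: [0.5004, 0.2427, 0.1108]
ee_rot: [0.476, 0.522, -0.477, 0.523]
ft_force: [-0.0, 0.8, -1.4]
grip_width: 0.26
t 17.13 tcp [0.5004 0.2427 0.1108] q [ 0.4757  0.5221 -0.4766  0.5234] F [-0.01  0.83 -1.39] g 0.26 j [ 0.07  0.37 -0.72  1.76  0.27  1.11 -2.22]
toolx [ 0.    -0.002 -1.   ] toolz [ 0.093 -0.996  0.002]
top [([0.6247, 0.2525, 0.0977], 0.79)] [([0.7034, 0.2644, 0.1004], 0.8)] [] [([0.6257, 0.2518, 0.0839], 0.74)]
side [([0.6313, 0.2544, 0.1002], 0.89)] [([0.707, 0.2626, 0.1005], 0.62)] [([0.4935, 0.2479, 0.1295], 0.96)] [([0.6272, 0.2543, 0.0829], 0.67)]
```

```bash
python3 -m crank '[[1,[0,0,-0.4],[0,0,0]],[1,[0,0,-0.4],[0,0,0]],[1,[0,0,-0.2],[0,0,0]],[1,[0,0,-0.15],[0,0,0]],[1,[0,0,0],[0,0,0]]]'
```

```text
clock: 18.05
position: [0.5002, 0.2427, 0.099]
ee_rot: [0.476, 0.522, -0.477, 0.523]
ft_force: [-0.6, -0.4, -2.0]
grip_width: 0.26
```

```bash
python3 -m crank '[[1,[0,0,-0.1],[0,0,0]],[1,[0,0,0],[0,0,0]]]';python3 -m crank '[[1,[0,0,-0.1],[0,0,0]],[1,[0,0,0],[0,0,0]]]'
```

```text
clock: 18.22
position: [0.5005, 0.2428, 0.0986]
ee_rot: [0.476, 0.522, -0.476, 0.524]
ft_force: [-0.5, -0.3, 0.3]
grip_width: 0.258
clock: 18.38
position: [0.5007, 0.243, 0.0984]
ee_rot: [0.476, 0.522, -0.476, 0.524]
ft_force: [-3.6, -2.8, 7.9]
grip_width: 0.262
```

Seated on the platform. Release gently and rise.

```bash
python3 -m crank '[[1,[0,0,0.05],[0,0,0]],[0.7,[0,0,0],[0,0,0]],[0.65,[0,0,0],[0,0,0]],[0.5,[0,0,0],[0,0,0]],[0.3,[0,0,0],[0,0,0]],[0.1,[0,0,0],[0,0,0]],[0,[0,0,0],[0,0,0]],[0,[0,0,1],[0,0,0]],[0,[0,0,2],[0,0,0]],[0,[0,0,3],[0,0,0]],[0,[0,0,3.5],[0,0,0]],[0,[0,0,3.5],[0,0,0]]]' 40
python3 - <<'E'
from h import *
s=state()
for c in('top','side'):
    p=snap(c,c+'11.png'); print(c,find(p,'scoop'),find(p,'scoop_lip'),find(p,'scoop_handle'),find(p,'platform'))
b=cv2.imread('pics/side11.png')[150:330,100:340]
cv2.imwrite('pics/c11.png',cv2.resize(b,(480,360)))
E
```

```text
clock: 19.38
position: [0.4999, 0.2427, 0.2298]
ee_rot: [0.476, 0.522, -0.476, 0.524]
ft_force: [1.7, 0.0, -0.4]
grip_width: 1.001
t 19.38 tcp [0.4999 0.2427 0.2298] q [ 0.4756  0.5223 -0.4764  0.5235] F [ 1.67  0.03 -0.38] g 1.001 j [ 0.11  0.26 -0.75  1.62  0.19  1.34 -2.15]
toolx [ 0.    -0.002 -1.   ] toolz [ 0.094 -0.996  0.002]
top [([0.6263, 0.2557, 0.0818], 0.6)] [] [] [([0.296, -0.4218, 0.0026], 0.34)]
side [([0.6284, 0.2534, 0.0889], 0.96)] [([0.704, 0.2638, 0.0871], 0.72)] [([0.4929, 0.2451, 0.1129], 0.62)] [([0.6271, 0.2569, 0.0821], 0.66)]
```

View pics/c11.png

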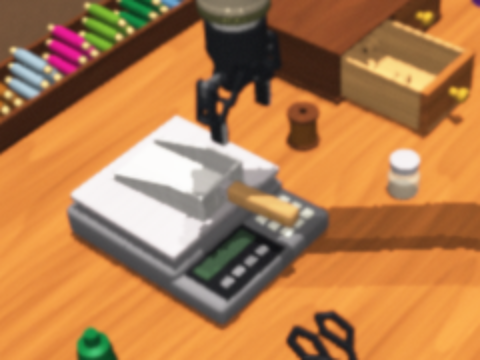

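Scoop sits flat in the platform's middle, handle toward the ledge. Next: close the fingers, go in front of the knob.

```bash
python3 -m crank '[[1,[-0.96,-3.63,0],[0,0,-0.0078]],[1,[-0.96,-3.63,0],[0,0,-0.0078]],[1,[-0.96,-3.63,0],[0,0,-0.0078]],[1,[-0.96,-3.63,0],[0,0,-0.0078]],[1,[-0.96,-3.63,0],[0,0,-0.0078]],[1,[-0.96,-3.63,0],[0,0,-0.0078]],[1,[-0.96,-3.63,0],[0,0,-0.0078]],[1,[-0.96,-3.63,0],[0,0,-0.0078]],[1,[-0.96,-3.63,0],[0,0,-0.0078]],[1,[-0.96,-3.63,0],[0,0,-0.0078]],[1,[-0.96,-3.63,0],[0,0,-0.0078]],[1,[-0.96,-3.63,0],[0,0,-0.0078]]]'
python3 -m crank '[[1,[0,0,0],[0,0,0]]]'
python3 -c "
from h import *
state()"
```

```text
clock: 20.88
position: [0.3842, -0.1945, 0.2276]
ee_rot: [-0.5, -0.499, 0.501, -0.501]
ft_force: [1.1, 0.7, 0.2]
grip_width: -0.004
clock: 20.97
position: [0.3823, -0.1994, 0.2272]
ee_rot: [-0.501, -0.497, 0.503, -0.498]
ft_force: [-0.5, -0.8, -0.2]
grip_width: 0.005
t 20.97 tcp [ 0.3823 -0.1994  0.2272] q [-0.5014 -0.4971  0.5033 -0.4982] F [-0.49 -0.81 -0.22] g 0.005 j [ 0.69 -0.08 -0.3   1.93 -0.02  1.29 -1.18]
toolx [-0.001 -0.003 -1.   ] toolz [-0.009 -1.     0.003]
```

```bash
python3 -m crank '[[1,[-0.2,0.3,-2],[0,0,0]],[1,[-0.2,0.3,-3.5],[0,0,0]],[1,[0,0,-3.5],[0,0,0]],[1,[0,0,-3.5],[0,0,0]],[1,[0,0,-3],[0,0,0]],[1,[0,0,-1.7],[0,0,0]],[1,[0,0,-0.8],[0,0,0]],[1,[0,0,0],[0,0,0]]]'
python3 - <<'E'
from h import *
s=state()
p=snap('side','side12.png'); print(find(p,'drawer_knob'),find(p,'drawer_mouth'))
p=snap('top'); print(find(p,'drawer_knob'),find(p,'drawer_mouth'))
E
```

```text
clock: 21.63
position: [0.3801, -0.1862, 0.0463]
ee_rot: [-0.499, -0.5, 0.501, -0.499]
ft_force: [-1.1, 0.0, 0.5]
grip_width: 0.004
t 21.63 tcp [ 0.3801 -0.1862  0.0463] q [-0.4994 -0.5005  0.5007 -0.4995] F [-1.08  0.03  0.53] g 0.004 j [ 0.67  0.12 -0.33  2.15  0.05  0.88 -1.27]
toolx [-0.002 -0.    -1.   ] toolz [-0. -1.  0.]
[([0.4231, -0.1916, 0.0518], 0.78)] [([0.528, -0.1903, 0.084], 0.65)]
[([0.423, -0.1922, 0.0484], 0.69)] [([0.5289, -0.19, 0.0872], 0.64)]
```

```bash
python3 -m crank '[[1,[1,-0.5,0],[0,0,0]],[1,[1,0,0],[0,0,0]],[1,[0.6,0,0],[0,0,0]],[1,[0.6,0,0],[0,0,0]],[1,[1,0,0],[0,0,0]],[1,[1.3,0,0],[0,0,0]],[1,[1.3,0,0],[0,0,0]],[1,[1.3,0,0],[0,0,0]],[1,[1.3,0,0],[0,0,0]],[1,[1.3,0,0],[0,0,0]],[1,[1.3,0,0],[0,0,0]],[1,[1.3,0,0],[0,0,0]]]'
python3 -m crank '[[1,[1,0,0],[0,0,0]],[1,[0.8,0,0],[0,0,0]],[1,[0.5,0,0],[0,0,0]],[1,[0,0,0],[0,0,0]]]'
python3 - <<'E'
from h import *
s=state()
p=snap('side'); print(find(p,'drawer_knob'),find(p,'drawer_mouth'))
p=snap('top'); print(find(p,'drawer_knob'),find(p,'drawer_mouth'))
E
```

```text
clock: 22.93
position: [0.515, -0.1913, 0.0476]
ee_rot: [-0.5, -0.5, 0.5, -0.5]
ft_force: [-2.7, 0.9, 1.0]
grip_width: 0.001
clock: 23.27
position: [0.5382, -0.1916, 0.0478]
ee_rot: [0.5, 0.499, -0.5, 0.501]
ft_force: [-1.1, 0.1, -1.0]
grip_width: 0.005
t 23.27 tcp [ 0.5382 -0.1916  0.0478] q [ 0.4998  0.4992 -0.5001  0.5009] F [-1.14  0.06 -0.98] g 0.005 j [ 0.53  0.41 -0.32  1.79  0.16  0.97 -1.43]
toolx [ 0.001 -0.002 -1.   ] toolz [ 0.    -1.     0.002]
[([0.5505, -0.1918, 0.05], 0.92)] [([0.6533, -0.1905, 0.0833], 0.64)]
[([0.5496, -0.1916, 0.0456], 0.49)] []
```

```bash
python3 -m crank '[[1,[0.4,0,0],[0,0,0]],[1,[0.4,0,0],[0,0,0]],[1,[0.3,0,0],[0,0,0]],[1,[0,0,0],[0,0,0]]]'; python3 -m crank '[[1,[0.3,0,0],[0,0,0]],[1,[0.3,0,0],[0,0,0]],[1,[0,0,0],[0,0,0]]]';
```

```text
clock: 23.9
position: [0.549, -0.1919, 0.0479]
ee_rot: [0.5, 0.499, -0.5, 0.501]
ft_force: [0.3, -0.4, 0.6]
grip_width: -0.001
clock: 24.15
position: [0.5548, -0.1917, 0.0478]
ee_rot: [0.5, 0.499, -0.5, 0.501]
ft_force: [0.2, 0.3, 0.3]
grip_width: -0.001
```

```bash
for i in 1 2; do python3 -m crank '[[1,[0.3,0,0],[0,0,0]],[1,[0,0,0],[0,0,0]]]' | sed -n '2p;4p'; done;  for i in 1; do python3 -m crank '[[1,[0.2,0,0],[0,0,0]],[1,[0,0,0],[0,0,0]]]' | sed -n '2p;4p'; done
```

```text
position: [0.5577, -0.1918, 0.0478]
ft_force: [-0.3, -0.3, 0.2]
position: [0.5607, -0.1918, 0.0478]
ft_force: [-0.2, -0.2, 0.5]
position: [0.5625, -0.1919, 0.0478]
ft_force: [-0.2, 0.3, 0.1]
```

```bash
python3 -m crank '[[1,[0.3,0,0],[0,0,0]]]' | sed -n '2p;4p'; python3 -m crank '[[1,[0.3,0,0],[0,0,0]]]' | sed -n '2p;4p'; python3 - <<'E'
from h import *
p=snap('side','side13.png'); print(find(p,'drawer_knob'))
p=snap('top','top13.png'); print(find(p,'drawer_knob'))
b=cv2.imread('pics/side13.png')[80:240,180:400]; a=cv2.imread('pics/top13.png')[80:240,260:480]
cv2.imwrite('pics/c13.png',np.hstack([cv2.resize(a,(400,290)),cv2.resize(b,(400,290))]))
E
```

```text
position: [0.5649, -0.1919, 0.0478]
ft_force: [-1.8, 0.5, 0.6]
position: [0.5682, -0.1919, 0.0478]
ft_force: [-2.0, -0.3, 0.3]
[([0.5775, -0.1913, 0.0538], 0.86)]
[([0.581, -0.1925, 0.0475], 0.38)]
```

View pics/c13.png

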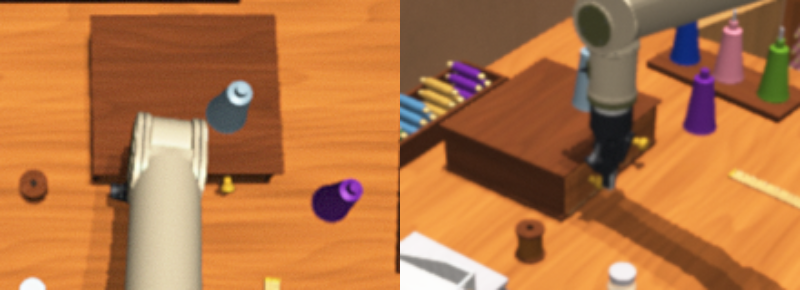

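Nearly shut (knob about 575-580 mm, right crop at (597,182)). Keep pushing in 2–3 mm steps until the stop.

```bash
for i in 1 2 3; do python3 -m crank '[[1,[0.25,0,0],[0,0,0]]]' | sed -n '2p;4p'; done
```

```text
position: [0.5704, -0.192, 0.0478]
ft_force: [-1.5, 0.2, 1.2]
position: [0.5731, -0.192, 0.0479]
ft_force: [-2.2, -0.2, 1.0]
position: [0.5739, -0.192, 0.0476]
ft_force: [-21.7, 2.5, 16.2]
```

```bash
python3 -m crank '[[1,[0.05,0,0],[0,0,0]],[1,[0,0,0],[0,0,0]]]'| sed -n '2p;4p'; python3 -m crank '[[1,[-0.3,0,0],[0,0,0]],[1,[-2,0,0],[0,0,0]],[1,[-3.5,0,0],[0,0,0]],[1,[-3.5,0,0],[0,0,0]],[1,[-2,0,2],[0,0,0]],[1,[0,0,3.5],[0,0,0]],[1,[0,0,3.5],[0,0,0]],[1,[0,0,3.5],[0,0,0]],[1,[0,0,3.5],[0,0,0]],[1,[-1,4,0],[0,0,0]],[1,[-1,4,0],[0,0,0]],[1,[-1,4,0],[0,0,0]]]'
python3 - <<'E'
from h import *
for c in('top','side'):
    p=snap(c,c+'14.png')
    print(find(p,'drawer_knob',k=3),find(p,'drawer_mouth'))
    for t in 'scoop scoop_lip platform pin_jar big_reel cone_top cone_left cone_right shears rule'.split(): print(t,find(p,t))
a=cv2.imread('pics/top14.png')[60:320,140:480]; b=cv2.imread('pics/side14.png')[80:320,100:400]
cv2.imwrite('pics/c14.png',np.hstack([cv2.resize(a,(400,306)),cv2.resize(b,(400,306))]))
E
```

```text
position: [0.5739, -0.192, 0.0476]
ft_force: [-13.9, 1.1, 10.8]
clock: 26.43
position: [0.4333, -0.0707, 0.2086]
ee_rot: [0.501, 0.498, -0.5, 0.501]
ft_force: [1.0, 0.8, -0.4]
grip_width: -0.004
[([0.5846, -0.193, 0.0459], 0.47)] []
scoop [([0.6247, 0.2537, 0.0852], 0.82)]
scoop_lip [([0.7008, 0.2663, 0.0869], 0.7)]
platform []
pin_jar [([0.4072, -0.0012, 0.0], 0.51)]
big_reel [([0.6038, -0.0037, -0.0022], 0.5)]
cone_top [([0.7149, -0.335, 0.1059], 0.83)]
cone_left [([0.4794, 0.5438, 0.0001], 0.6)]
cone_right [([0.5757, -0.5405, 0.0003], 0.64)]
shears [([0.2712, 0.3162, 0.0003], 0.59)]
rule [([0.2932, -0.4211, 0.0024], 0.73)]
[([0.586, -0.1911, 0.0518], 0.97), ([0.5785, -0.5389, -0.0025], 0.73), ([0.6268, 0.2539, 0.0854], 0.36)] []
scoop [([0.6262, 0.2538, 0.0856], 0.56)]
scoop_lip []
platform [([0.2709, 0.3206, -0.0037], 0.45)]
pin_jar [([0.4078, 0.001, -0.0007], 0.82)]
big_reel [([0.5979, -0.0029, 0.0009], 0.87)]
cone_top [([0.714, -0.3329, 0.1025], 0.56)]
cone_left [([0.4801, 0.5426, 0.0035], 0.8)]
cone_right [([0.5788, -0.5388, -0.0011], 0.97)]
shears [([0.2699, 0.3247, -0.0048], 0.61)]
rule [([0.2851, -0.4209, 0.0004], 0.88)]
```

View pics/c14.png

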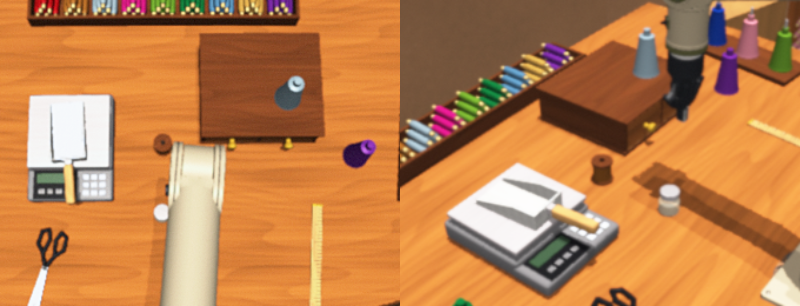

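The two knobs line up in the top view ((231,144) and (288,144)), the scoop sits centred, and the bystanders haven't moved. Handing in.

```bash
python3 -c "
from h import *
print(manip.hand_in()); state()"
```

```text
the job is handed in; nothing more can be done
None
the job is handed in; nothing more can be done
```

I lifted the scoop by its handle, carried it level to the drawer and tipped all five reels in with the mouth about 2 cm above the drawer's walls. I then set the empty scoop back on the platform and pushed the drawer shut by its knob. The job was handed in at about 28 s, and `hand_in` gives no verdict.

What the last checks showed:
- **Reels:** before the drawer was shut, four showed in the top view. The fifth, under the chest's edge, came only from the network's side-view reading. The scoop was empty.
- **Scoop:** its origin reads (0.625–0.626, 0.254), against a platform middle of about (0.626, 0.254). It sits flat, turned about 5° as it was at the start.
- **Drawer:** it met a hard stop at about 22 N after roughly 164 mm of travel, and its knob lines up with the shut right drawer's knob.
- **Bystanders:** the jar, big reel, cones, shears and rule all read within about 8 mm of where they started. I take that as the network's own spread.

Some readings failed or disagreed. In a few late pictures the network missed the platform or the scoop's lip, or put the platform at the shears. The push at the stop also showed about 16 N upward on the wrist, which I did not track down.

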